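Zero the flap gauge on its master, then load the spacer

TASK

Zero the bench height gauge: pick up the dark master bar with the yellow band from its green rest, push it end-on through the gauge's yellow self-closing flap until its end is fully home against the stop, and turn the dial's rim until the red zero mark lies in line with the needle. Then draw the master out, lay it back lengthwise on the middle of its green rest so that the flap shuts, and push the long aluminium spacer bar through the flap in its place, fully home, leaving it lying in the gauge with the dial set at zero. Let the bars themselves open the flap and hold it open - never press on it with the fingers - and leave the other things on the bench alone.

Things in the scene. Friction and masses are not known exactly. Their poses are not given: they have to be found in the camera images.
- gauge: blue and grey height gauge fixed to the bench. Origin at bench level under the middle of its doorway; +x points INTO the gauge (direction of pushing), y across it, z up. Doorway at x = 0, 44 mm wide, flared to 57 mm at x = -12 mm; passage floor 10 mm, roof underside 50 mm, roof top 56 mm above the bench. A bar fully home has its middle at x = +5 mm and sticks out 65 mm from the doorway.
- gauge_stop (a point): middle of the lower edge of the stop face at the end of the passage (gauge x = 75 mm, 10 mm above the bench)
- gauge_tongue (a point): middle of the free front end of the level entry tongue, on its top (gauge x = -85 mm, 10 mm above the bench, flush with the passage floor). The tongue is 30 mm wide and leads to the doorway; fingers holding a bar can pass either side of it
- gauge_dial (a point): centre of the dial's round rim on top of the gauge (x = 55 mm, 72 mm above the bench); its z is the rim's mid-height. The dark knurled rim is 54 mm across and 16 mm high (64 to 80 mm above the bench); it turns with its white face, about the vertical
- dust_flap: the yellow flap with its hinge pin, across the doorway: 42 mm wide, 33 mm long, hanging from the pin 45 mm above the bench at gauge x = 4 mm. Origin on the pin. A light spring (about 1 to 2 N at its edge) shuts it; a bar pushes it inward and up and it then rests on top of the bar, and lets the bar be drawn out again. Fingers must not press on it
- flap_hinge (a joint): angle of the flap in rad: 0 shut (hanging), growing as it swings inward; about 1.2 when it lies on a bar
- probe (a joint): lift in m of the sprung measuring probe inside the gauge, a dome of 18 mm radius centred 55 mm past the doorway, hanging 21 mm above the passage floor: 0 with nothing under it, about 0.003 with a bar fully home. It rides up over the bar's end by itself when the bar is pushed on
- needle (a joint): angle of the dial's needle in rad, clockwise seen from above: 0 with no bar, about 1.2 with a bar under the probe (400 rad per m of lift)
- bezel (a joint): angle of the dial's rim in rad, clockwise seen from above, from -1.0 to 2.5; the red zero mark is in line with the needle when this equals the needle's angle. It stays where it is left; turning takes about 0.05 N m
- zero_mark (a point): the red zero mark on the dial's face, 22 mm from its centre; its x axis points outward along the mark
- needle_tip (a point): tip of the black needle, 19 mm from the dial's centre; its x axis points outward along the needle
- rest: flat wooden rest with a green pad, 180 x 76 mm, top 10 mm above the bench, fixed. Origin at the middle of its underside; x along its length. Rest and spacer lie one to the left, one to the right (-y) of the gauge, either way round. A 0.25 m tall blue cabinet stands behind the right-hand place from x = 0.51 on: keep carried bars clear of it (turn them before moving off)
- master_bar: dark steel bar with a yellow band round its middle, 140 x 36 x 24 mm, about 0.3 kg. Origin at the middle of its underside; x along its length; both ends alike. It starts on the rest
- spacer_bar: bright aluminium bar with two holes in its top, 140 x 36 x 24 mm, about 0.3 kg. Origin at the middle of its underside; x along its length; both ends alike. It starts on the bench
- carton_tiny: small brown closed carton, 61 x 60 x 50 mm, a bystander
- alu_block: short drilled aluminium block, 40 x 80 x 32 mm, a bystander
- tape_mask: cream roll of masking tape lying flat, 100 mm across, 25 mm high, a bystander

How it is judged:
By the outcome, as a careful person would: the job done as asked, in the order asked, and still so for the second after the job is handed in, with the robot touching nothing.
It also fails if it takes over 72 s, if anything falls off the work surface, if the arm or the gripper's body presses on something with over 40 N, if the wrist force passes 120 N, or if a joint passes its speed limit or range.

ROBOT

A 6-joint arm with a two-finger parallel gripper is mounted at the origin on the work surface; the furniture and walls round the work are solid. World frame = base frame: x ahead of the robot, y to its left, z up, the work surface at z = 0. Lengths are in m, angles in rad, forces in N, time in s.
With the tool pointing down it reaches from about 0.4 to 0.925 m from the base axis. Payload 3.4 kg.
Tool frame: the origin (TCP) lies between the finger pads; the fingertips stand 17 mm ahead of it and the grasp point (between the pads) lies 2 mm behind it; z points along the fingers, y is the line along which they close (so a half turn about z gives the same grasp; the last joint's range is limited). The gripper opens to 85 mm and grips with 20 to 120 N. Pads are 22 mm wide; open, the fingers measure 114 mm over their backs; the gripper's body (76 mm by 85 mm) begins 54 mm behind the grasp point. The pads swing forward as they close: fully open they stand 13 mm farther back than shut.
Start: joints at [1.179, 0.307, 1.506, -0, 1.328, -0.073], TCP at [0.18, 0.546, 0.248] pointing down, gripper open.
Joint ranges: [-3.12, 3.12], [-1.05, 2.28], [0.14, 2.33], [-1.42, 4.57], [0.1, 2.73], [-2.68, 2.68]. Speed limits (rad/s): [2.57, 2.57, 3.14, 3.14, 3.14, 3.14].

INTERFACE

Orientations are given as a unit quaternion [w, x, y, z].
In Python, from station import arm gives the robot as it stands. The module is installed in compiled form; this text tells all that it offers.
- The arm moves only by the tool arm_command, never from a script. Its argument "targets" is a list of rows, each an object with "translation": the shift along the world's x, y, z in mm, a list of three; "yaw": the turn about the world's z in rad. In form: [{"translation": [dx, dy, dz], "yaw": yaw}, ...]. A call has exactly 10 rows; each row is the pose to reach, as a shift and turn from the pose commanded when the call began; what a row does not reach only later rows make up. A row lasts 1/12 s, in which the tool goes at most 41.7 mm and 7.16 degrees, less where a joint would pass 70% of its speed; a pose out of reach is approached as far as the arm can. A call with a gripper value outside its range is refused whole. "hand" is the opening in per cent of the stroke, from 0 (shut) to 100 (fully open), set as the call begins (left out, the last holds). The fingers move at their own pace and stop on an object; the grip force is fixed at half the most. Time passes only in rows, so rows that repeat a pose let the fingers close, or fill a call up. It gives the time, the measured TCP pose, the force, the opening and the grip force at its end, in the units of the state.
- arm.get_obs(): the state, without advancing time (a new reading comes with each control period).
- arm.get_image(name): name is "side" or "top" or "wrist"; returns a dict with "color" (400x640x3 uint8, red, green, blue), "fx", "fy", "cx", "cy" (pixels), "position" and "orientation" of the camera in the world; the wrist camera has in their place "hand_eye" (4x4, takes a point from camera to tool coordinates, whose origin is the TCP and whose axes are the flange's). Camera axes: x right, y down, z forward; pixel columns grow to the right and rows downward; lengths in m; the calibration is good to about 2 mm. A picture is of the moment at which its call begins: read the wrist's pose just before it. There is no depth.
- arm.finish_job(): hands the job in; it is judged then, once.
Trained networks look in a picture, given as the dict that the camera call returned (one of the last four; its "shot" number tells which), for a name from the list of things; names that differ only in an ending like _2 or _b are one class to them, and where a whole thing is asked for, a point or a joint stands for the part that bears it (a point fixed in the world has none). Each returns a list of dicts, best first, with "conf" (0 to 1); they miss things now and then, are a little off and sometimes report something else, mostly with a low value. They report only what shows in the picture. A call takes as long as a camera call.
- arm.spot_in(name, picture): "box" ([centre column, centre row, width, height] in pixels, round what is visible of it).
The state is a dict: "time": time; "joint_pos": joint angles; "joint_velocities": joint speeds; "joint_torque": joint torques, N m; "position": TCP position; "tcp_rot": TCP orientation; "ft_force": force on the tool from outside, world axes, zero at the start; "ft_torque": the same for the moment, N m; "gripper_width": finger opening in m; "grasp_force": force on a finger pad.
Only numpy, scipy, OpenCV 4.12 (cv2) and the standard library are available. Lean on these libraries where they do the work, as an engineer would, in place of code of your own. Each camera call takes 0.05 s, during which the arm holds its last target. There are 200 camera calls.

## Working session

There is one attempt and no reset: what is moved stays moved. The work goes in short steps, Python scripts to look and compute and a tool call to move; the robot and the scene stay as the last step left them, time stands still between calls to the robot, and variables do not carry over. Pictures are saved under pics/ and viewed, at most 10 in all, crops included, and the job is handed in when it is done.

Besides the shell and the picture viewer there is one more tool, called after "Call:" by a JSON object that holds its "name" and its "arguments". arm_command: Moves the arm, as the interface text tells. Its arguments: {"type":"object","properties":{"targets":{"type":"array","items":{"type":"object","properties":{"translation":{"type":"array","items":{"type":"number"}},"yaw":{"type":"number"}}}},"hand":{"type":"number"}},"required":["targets"]}

```bash
mkdir -p pics; cat > h.py <<'E'
import numpy as np,cv2
from scipy.spatial.transform import Rotation as R
from station import arm
def Rq(q): return R.from_quat([q[1],q[2],q[3],q[0]]).as_matrix()
def cam(name):
    o=arm.get_obs(); p=arm.get_image(name)
    if 'hand_eye' in p:
        T=np.eye(4);T[:3,:3]=Rq(o['tcp_rot']);T[:3,3]=o['position'];T=T@np.array(p['hand_eye'])
        p['P'],p['M']=T[:3,3],T[:3,:3]
    else: p['P'],p['M']=np.array(p['position']),Rq(p['orientation'])
    return p
def ray(p,u,v): 
    return p['M']@np.array([(u-p['cx'])/p['fx'],(v-p['cy'])/p['fy'],1])
def atz(p,u,v,z):
    d=ray(p,u,v); return p['P']+d*(z-p['P'][2])/d[2]
def proj(p,X):
    c=p['M'].T@(np.array(X)-p['P']); return np.array([p['fx']*c[0]/c[2]+p['cx'],p['fy']*c[1]/c[2]+p['cy']])
def tri(obs):
    A=0;b=0
    for p,u,v in obs:
        d=ray(p,u,v);d/=np.linalg.norm(d);Q=np.eye(3)-np.outer(d,d);A=A+Q;b=b+Q@p['P']
    return np.linalg.solve(A,b)
def save(p,n): cv2.imwrite('pics/'+n,p['color'][:,:,::-1])
E
python3 - <<'E'
from h import *
np.set_printoptions(precision=4,suppress=True)
o=arm.get_obs(); print({k:np.round(v,3) for k,v in o.items()})
ps={n:cam(n) for n in('top','side')}
for n,p in ps.items():
    save(p,n+'0.png');print(n,p['P'],p['M'].tolist(),p['fx'],p['cx'],p['cy'])
for k in ['master_bar','spacer_bar','rest','gauge_dial','gauge_stop','gauge_tongue','zero_mark','needle_tip','dust_flap','gauge','carton_tiny','alu_block','tape_mask']:
    for n,p in ps.items():
        r=arm.spot_in(k,p); print(k,n,[(np.round(x['box']),round(x['conf'],2)) for x in r[:2]])
E
```

```text
{'time': np.float64(0.0), 'joint_pos': array([ 1.18 ,  0.308,  1.508,  0.   ,  1.328, -0.074]), 'joint_velocities': array([ 0.   ,  0.001,  0.   , -0.001, -0.   , -0.   ]), 'joint_torque': array([ -0.001, -45.755, -25.191,  -0.   ,   0.014,  -0.   ]), 'position': array([0.179, 0.546, 0.247]), 'tcp_rot': array([-0.   ,  0.158,  0.987, -0.001]), 'ft_force': array([-0.105, -0.307, -0.017]), 'ft_torque': array([ 0.01 ,  0.045, -0.013]), 'grasp_force': np.float64(0.0), 'gripper_width': np.float64(0.085)}
top [ 0.3553 -0.1446  1.2166] [[0.025510497110437187, -0.9883774904982296, 0.1498637741870954], [-0.9996422856968348, -0.026425905286521993, -0.004119730160577706], [0.008032134460190563, -0.14970506940718514, -0.9886980717134042]] 449.5179078932642 330.3208803018177 200.58274504510354
side [ 0.1638 -1.1783  1.0579] [[0.9409914689216726, -0.2296697437416637, 0.2485696365734792], [-0.3384174604555995, -0.6321699064399579, 0.6970185304928972], [-0.0029458233850240823, -0.7400087960297052, -0.6725907402895545]] 458.20739525231255 307.9725797660585 207.0745018113305
master_bar top [(array([40
[... 589 characters left out ...]
 218.,  35.,  41.]), 0.63), (array([313., 160.,  17.,  15.]), 0.53)]
zero_mark top [(array([326., 226.,  22.,  24.]), 0.7)]
zero_mark side [(array([287., 210.,  16.,  13.]), 0.66)]
needle_tip top [(array([309., 231.,  72.,  36.]), 0.34)]
needle_tip side []
dust_flap top []
dust_flap side []
gauge top [(array([311., 228.,  71.,  35.]), 0.97)]
gauge side [(array([287., 216.,  34.,  41.]), 0.56)]
carton_tiny top [(array([455., 269.,  28.,  26.]), 0.69)]
carton_tiny side [(array([292., 311.,  30.,  32.]), 0.86)]
alu_block top [(array([224., 154.,  33.,  18.]), 0.95)]
alu_block side [(array([311., 160.,  15.,  15.]), 0.46)]
tape_mask top [(array([358., 129.,  36.,  34.]), 0.81)]
tape_mask side []
```

```bash
python3 - <<'E'
import cv2
a=cv2.imread('pics/top0.png')[90:330,180:500]
cv2.imwrite('pics/top0c.png',cv2.resize(a,(800,600),interpolation=cv2.INTER_CUBIC))
E
```

```text
(no output)
```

View pics/top0c.png

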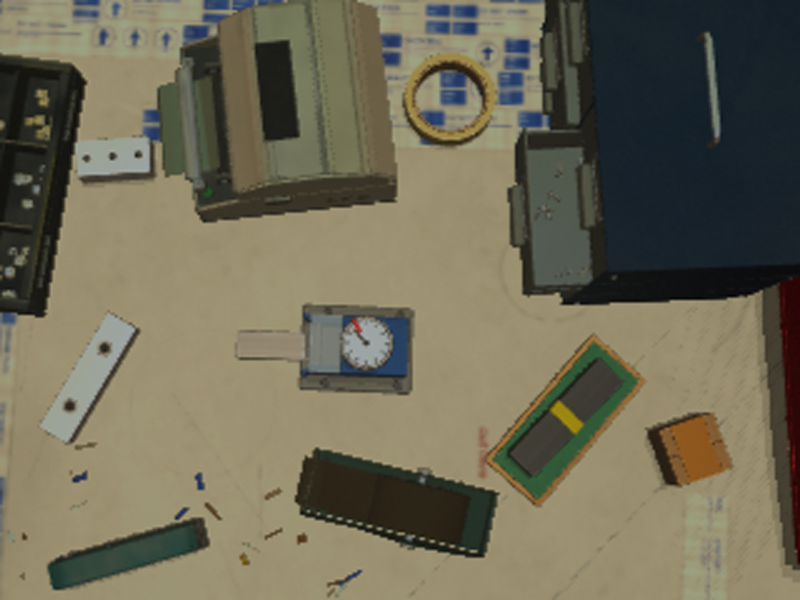

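The top view shows the spacer on the left (crop ~(89,377)) and the gauge in the middle, with its tongue pointing left at (236,345) and its dial at (367,342). The master lies on the green rest on the right at ~(566,417), and the zero mark is at ~(356,327).

```bash
python3 - <<'E'
from h import *
np.set_printoptions(precision=4,suppress=True)
p=cam('top');s=cam('side')
def f(x,y,z): return atz(p,180+x/2.5,90+y/2.5,z)[:2]
def quad(n,c,z):
    P=np.array([f(x,y,z) for x,y in c]); e=[np.linalg.norm(P[i]-P[i-1]) for i in range(4)]
    d=(P[0]+P[1]-P[2]-P[3]);print(n,P.mean(0),'len',np.round(e,3),'ang',np.degrees(np.arctan2(d[1],d[0])))
quad('spacer',[(110,312),(138,330),(67,442),(40,424)],.024)
quad('rest',[(594,336),(644,380),(537,505),(487,460)],.010)
quad('master',[(598,358),(624,382),(534,476),(508,453)],.034)
print('dial',f(367,342,.08),'tongue front',f(236,331,.01),f(236,360,.01),'root',f(304,331,.01),f(304,360,.01))
print('gauge body',[f(*c,.0) for c in((301,392),(412,392))], [f(*c,.056) for c in((303,312),(412,310))])
for n in('gauge_dial','master_bar','spacer_bar'):
    a=arm.spot_in(n,s); 
    if a: print(n,a[0]['box'],a[0]['conf'])
for n,X in dict(dial=[*f(367,342,.08),.08],master=[*f(566,417,.034),.034],spacer=[*f(89,377,.024),.024]).items(): print(n,X,'side',proj(s,X))
save(s,'side0.png')
E
```

```text
spacer [0.421  0.1508] len [0.137 0.036 0.137 0.035] ang -29.129194811752566
rest [ 0.3892 -0.3563] len [0.177 0.071 0.177 0.07 ] ang -40.289227544859955
master [ 0.3914 -0.3524] len [0.138 0.037 0.137 0.036] ang -43.13356734406183
dial [ 0.4602 -0.1421] tongue front [ 0.4748 -0.0006] [ 0.4436 -0.002 ] root [ 0.4767 -0.0738] [ 0.4455 -0.0749]
gauge body [array([ 0.4117, -0.0723]), array([ 0.4148, -0.1919])] [array([ 0.4919, -0.0747]), array([ 0.497 , -0.1879])]
gauge_dial [286.6, 218.9, 37.8, 41.2] 0.58
master_bar [285.6, 271.0, 49.3, 26.6] 0.8
spacer_bar [250.7, 173.7, 35.8, 13.3] 0.56
dial [np.float64(0.4601835587189741), np.float64(-0.14208928388617104), 0.08] side [286.2657 207.2347]
master [np.float64(0.3912726043685728), np.float64(-0.3521557008862751), 0.034] side [286.3    270.6089]
spacer [np.float64(0.4205673458003888), np.float64(0.150728851245555), 0.024] side [252.2252 170.6304]
```

View pics/side0.png

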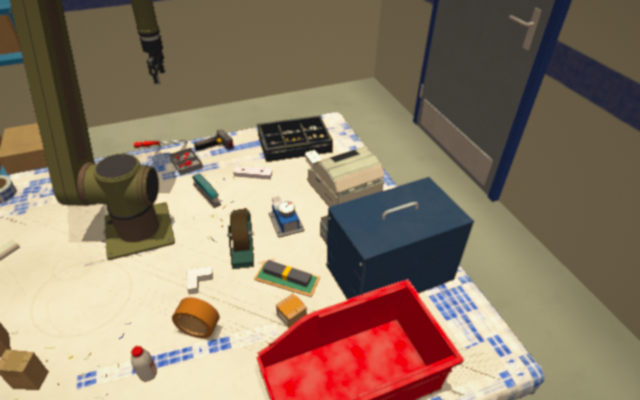

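The side view agrees with the heights and positions: spacer at (252,172), gauge at (286,215), master at (286,271). I'm moving in for wrist views.

Call:
{"name": "arm_command", "arguments": {"targets": [{"translation": [210, -356, 40], "yaw": -0.19}, {"translation": [210, -356, 40], "yaw": -0.19}, {"translation": [210, -356, 40], "yaw": -0.19}, {"translation": [210, -356, 40], "yaw": -0.19}, {"translation": [210, -356, 40], "yaw": -0.19}, {"translation": [210, -356, 40], "yaw": -0.19}, {"translation": [210, -356, 40], "yaw": -0.19}, {"translation": [210, -356, 40], "yaw": -0.19}, {"translation": [210, -356, 40], "yaw": -0.19}, {"translation": [210, -356, 40], "yaw": -0.19}], "hand": 100}}

```text
time: 2.48
position: [0.3903, 0.1883, 0.2889]
tcp_rot: [0.0, 0.251, 0.968, 0.0]
ft_force: [0.3, 0.7, 0.1]
gripper_width: 0.0859
grasp_force: 0.0
```

```bash
python3 - <<'E'
from h import *
np.set_printoptions(precision=4,suppress=True)
p=cam('wrist');save(p,'w1.png')
o=arm.get_obs();print(o['position'],o['tcp_rot'],o['joint_pos'],o['time'],p['P'],p['M'].tolist(),p['fx'])
print(np.array(p['hand_eye']))
for n,X in dict(dial=[.4602,-.1421,.08],tongue=[.4592,-.0013,.01],spacer=[.421,.151,.024]).items(): print(n,proj(p,X),[ (x['box'],x['conf']) for x in arm.spot_in({'dial':'gauge_dial','tongue':'gauge','spacer':'spacer_bar'}[n],p)])
E
```

```text
[0.3949 0.1823 0.2897] [ 0.0036  0.2535  0.9673 -0.002 ] [ 0.3413  0.0726  1.707  -0.0075  1.3583 -0.7153] 2.5333 [0.3259 0.2253 0.4164] [[0.4862858378192528, 0.8351714828599979, 0.2569332173033648], [0.8737997592716021, -0.46470289241792107, -0.1432661944608948], [-0.000254230832498407, 0.2941765048331507, -0.9557510760500524]] 288.12445635608947
[[-0.0001 -0.956  -0.2935  0.0742]
 [ 1.      0.0002 -0.0009  0.0012]
 [ 0.001  -0.2935  0.956  -0.1276]
 [ 0.      0.      0.      1.    ]]
dial [136.4596 329.5927] [([182.6, 284.3, 117.0, 54.4], 0.65)]
tongue [232.4553 261.3637] [([184.0, 283.9, 114.8, 54.2], 0.85)]
spacer [303.6498 198.8662] []
```

View w1.

View pics/w1.png

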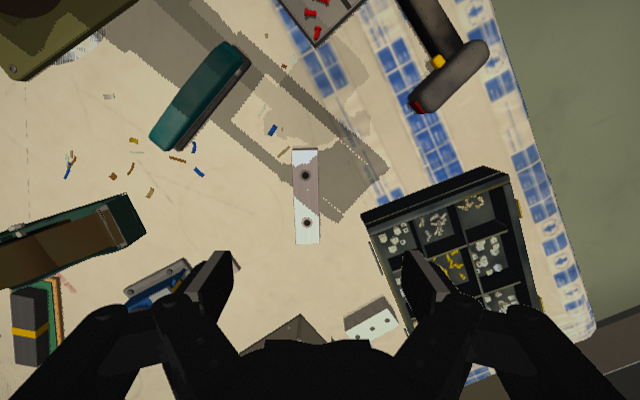

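The wrist view confirms the spacer at ~(306,196). The gauge at (180,285) is half hidden by the fingers, so I'll hover over it with the yaw needed for pushing.

Call:
{"name": "arm_command", "arguments": {"targets": [{"translation": [71, -260, -30], "yaw": -1.037}, {"translation": [71, -260, -30], "yaw": -1.037}, {"translation": [71, -260, -30], "yaw": -1.037}, {"translation": [71, -260, -30], "yaw": -1.037}, {"translation": [71, -260, -30], "yaw": -1.037}, {"translation": [71, -260, -30], "yaw": -1.037}, {"translation": [71, -260, -30], "yaw": -1.037}, {"translation": [71, -260, -30], "yaw": -1.037}, {"translation": [71, -260, -30], "yaw": -1.037}, {"translation": [71, -260, -30], "yaw": -1.037}]}}

```text
time: 3.52
position: [0.4607, -0.0684, 0.2578]
tcp_rot: [-0.001, 0.698, 0.716, -0.0]
ft_force: [0.4, -0.5, 0.3]
gripper_width: 0.0854
grasp_force: 0.0
```

```bash
python3 - <<'E'
from h import *
np.set_printoptions(precision=4,suppress=True)
cam('wrist');cam('wrist');p=cam('wrist');save(p,'w2.png')
import pickle;pickle.dump(p,open('w2.pkl','wb'))
o=arm.get_obs();print(o['position'],o['tcp_rot'],o['joint_pos'],o['time'])
for n,X in dict(dial=[.4602,-.1421,.08],tongue=[.4592,-.0013,.01]).items(): print(n,proj(p,X))
E
```

```text
[ 0.4606 -0.0683  0.2582] [-0.0003  0.6966  0.7175  0.    ] [-0.2382  0.145   1.7044  0.0003  1.2927 -0.268 ] 3.6667
dial [313.6649 245.3164]
tongue [316.4458 118.5208]
```

View pics/w2.png

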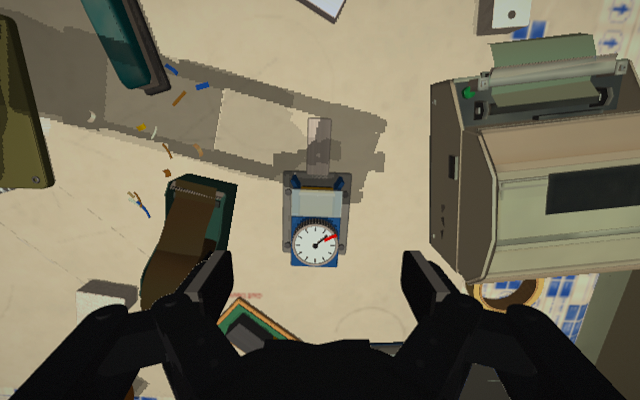

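The wrist view shows the tongue front at ~(319,118), the dial centre at ~(315,245) and the red mark at ~(332,239). I'll zoom in to get the gauge axis.

```bash
python3 - <<'E'
import cv2
a=cv2.imread('pics/w2.png')[105:275,270:365]
cv2.imwrite('pics/w2c.png',cv2.resize(a,None,fx=3.5,fy=3.5,interpolation=cv2.INTER_CUBIC))
E
```

```text
(no output)
```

View pics/w2c.png

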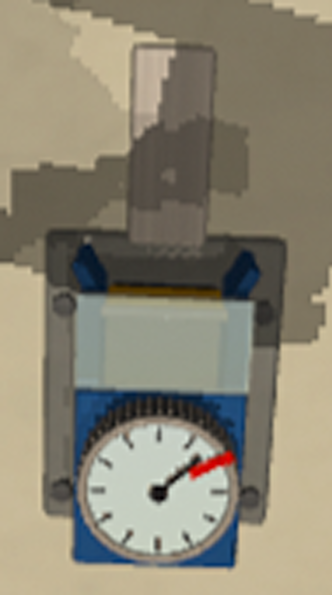

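Crop readings: tongue front corners (133,45) and (214,47), dial centre (158,492), needle tip (200,458), red mark centre (212,465).

```bash
python3 - <<'E'
from h import *
import pickle
np.set_printoptions(precision=4,suppress=True)
p=pickle.load(open('w2.pkl','rb'))
f=lambda x,y,z:atz(p,270+x/3.5,105+y/3.5,z)[:2]
A=(f(133,45,.01)+f(214,47,.01))/2; B=(f(128,240,.01)+f(206,243,.01))/2; D=f(158,492,.08)
C=(f(77,295,.056)+f(252,300,.056))/2
E=(f(75,562,.056)+f(238,565,.056))/2
w=f(214,47,.01)-f(133,45,.01);print('tongue width',np.linalg.norm(w))
for n,v in (('AB',B-A),('AD',D-A),('CE',E-C),('AC',C-A)): print(n,np.linalg.norm(v),np.degrees(np.arctan2(v[1],v[0])))
print('A',A,'B',B,'C',C,'D',D,'E',E)
for n,q in(('needle',(200,458)),('mark',(212,465))):
    v=f(*q,.08)-D;print(n,np.linalg.norm(v),np.degrees(np.arctan2(v[1],v[0])))
E
```

```text
tongue width 0.029046788890369872
AB 0.07137639341240996 -90.10922674010584
AD 0.14165288146095462 -90.47655072343655
CE 0.10133778377623999 -89.95070255848462
AC 0.08098192918051778 -90.56608844159906
A [ 0.4631 -0.0007] B [ 0.463  -0.0721] C [ 0.4623 -0.0817] D [ 0.4619 -0.1424] E [ 0.4624 -0.183 ]
needle 0.018556305055976097 43.34145279824899
mark 0.020378858154817357 30.49234050072328
```

Call:
{"name": "arm_command", "arguments": {"targets": [{"translation": [-101, -250, -58], "yaw": 0.79}, {"translation": [-101, -250, -58], "yaw": 0.79}, {"translation": [-101, -250, -58], "yaw": 0.79}, {"translation": [-101, -250, -58], "yaw": 0.79}, {"translation": [-101, -250, -58], "yaw": 0.79}, {"translation": [-101, -250, -58], "yaw": 0.79}, {"translation": [-101, -250, -58], "yaw": 0.79}, {"translation": [-101, -250, -58], "yaw": 0.79}, {"translation": [-101, -250, -58], "yaw": 0.79}, {"translation": [-101, -250, -58], "yaw": 0.79}]}}

```text
time: 4.5
position: [0.3596, -0.3199, 0.2]
tcp_rot: [-0.0, 0.369, 0.929, 0.0]
ft_force: [-0.4, 0.0, -0.4]
gripper_width: 0.0853
grasp_force: 0.0
```

```bash
python3 - <<'E'
from h import *
np.set_printoptions(precision=4,suppress=True)
cam('wrist');p=cam('wrist');save(p,'w3.png')
import pickle;pickle.dump(p,open('w3.pkl','wb'))
o=arm.get_obs();print(o['position'],o['tcp_rot'],o['time'])
d=np.array([np.cos(np.radians(-43)),np.sin(np.radians(-43))]);n=np.array([-d[1],d[0]])
c=np.array([.3914,-.3524])
print('pred',[proj(p,[*(c+a*.07*d+b*.018*n),.034]).round() for a in(-1,1) for b in(-1,1)])
E
```

```text
[ 0.3601 -0.3186  0.2004] [-0.0001  0.3681  0.9298  0.0004] 4.6
pred [array([295., 163.]), array([330., 163.]), array([298., 282.]), array([329., 282.])]
```

View pics/w3.png

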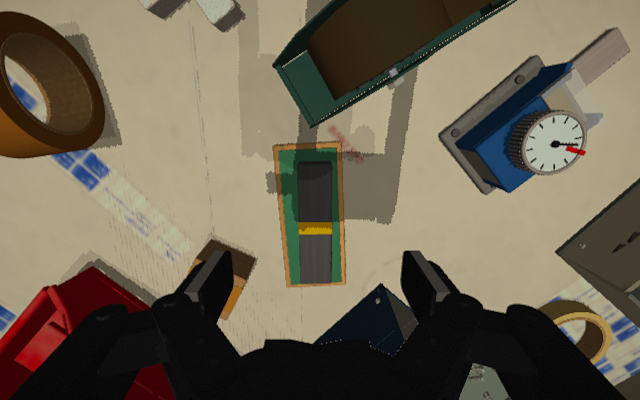

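The wrist view shows the master with top corners (299,161), (331,161), (301,284), (331,283) and its band at (316,229). The rest corners are (274,145), (340,141), (345,285), (287,288).

```bash
python3 - <<'E'
from h import *
import pickle
np.set_printoptions(precision=4,suppress=True)
p=pickle.load(open('w3.pkl','rb'));t=cam('top')
print('band z',tri([(p,316,229),(t,180+566/2.5,90+417/2.5)]))
def quad(n,c,z):
    P=np.array([atz(p,x,y,z)[:2] for x,y in c]); e=[np.linalg.norm(P[i]-P[i-1]) for i in range(4)]
    d=(P[2]+P[3]-P[0]-P[1]);print(n,P.mean(0),np.round(e,3),np.degrees(np.arctan2(d[1],d[0])))
quad('master',[(299,161),(331,161),(331,283),(301,284)],.034)
quad('rest',[(274,145),(340,141),(345,285),(287,288)],.010)
print('band',atz(p,316,229,.034))
# rest corner z
print('restcorner z',tri([(p,274,145),(t,180+487/2.5,90+460/2.5)]),tri([(p,340,141),(t,180+537/2.5,90+505/2.5)]))
print(arm.get_obs()['position'])
E
```

```text
band z [ 0.3911 -0.3488  0.049 ]
master [ 0.3933 -0.3507] [0.145 0.033 0.143 0.035] -42.91176559132396
rest [ 0.3918 -0.3555] [0.18  0.072 0.18  0.074] -40.196407710642845
band [ 0.3959 -0.3525  0.034 ]
restcorner z [ 0.3336 -0.1884  0.7772] [ 0.31   -0.2722  0.3333]
[ 0.3603 -0.3185  0.2005]
```

Call:
{"name": "arm_command", "arguments": {"targets": [{"translation": [3, -5, -40], "yaw": 0}, {"translation": [3, -5, -80], "yaw": 0}, {"translation": [3, -5, -115], "yaw": 0}, {"translation": [3, -5, -140], "yaw": 0}, {"translation": [3, -5, -155], "yaw": 0}, {"translation": [3, -5, -164], "yaw": 0}, {"translation": [3, -5, -170], "yaw": 0}, {"translation": [3, -5, -170], "yaw": 0}, {"translation": [3, -5, -170], "yaw": 0}, {"translation": [3, -5, -170], "yaw": 0}]}}

```text
time: 5.48
position: [0.3636, -0.3253, 0.0314]
tcp_rot: [0.001, 0.368, 0.93, -0.001]
ft_force: [-0.3, -0.5, 0.3]
gripper_width: 0.0854
grasp_force: 0.0
```

Call:
{"name": "arm_command", "arguments": {"targets": [{"translation": [0, 0, 0], "yaw": 0}, {"translation": [0, 0, 0], "yaw": 0}, {"translation": [0, 0, 0], "yaw": 0}, {"translation": [0, 0, 0], "yaw": 0}, {"translation": [0, 0, 0], "yaw": 0}, {"translation": [0, 0, 0], "yaw": 0}, {"translation": [0, 0, 0], "yaw": 0}, {"translation": [0, 0, 0], "yaw": 0}, {"translation": [0, 0, 0], "yaw": 0}, {"translation": [0, 0, 0], "yaw": 0}], "hand": 0}}

```text
time: 6.32
position: [0.3629, -0.325, 0.031]
tcp_rot: [0.0, 0.369, 0.93, -0.0]
ft_force: [-0.2, 1.7, 6.1]
gripper_width: 0.0345
grasp_force: 60.9
```

Call:
{"name": "arm_command", "arguments": {"targets": [{"translation": [0, 0, 15], "yaw": 0}, {"translation": [0, 0, 50], "yaw": 0}, {"translation": [0, 0, 90], "yaw": 0}, {"translation": [0, 20, 125], "yaw": -0.12}, {"translation": [10, 55, 130], "yaw": -0.24}, {"translation": [20, 90, 130], "yaw": -0.36}, {"translation": [30, 125, 130], "yaw": -0.48}, {"translation": [40, 160, 130], "yaw": -0.6}, {"translation": [55, 195, 130], "yaw": -0.72}, {"translation": [70, 230, 130], "yaw": -0.81}]}}

```text
time: 7.15
position: [0.4269, -0.1051, 0.16]
tcp_rot: [-0.001, 0.694, 0.72, -0.0]
ft_force: [0.5, -1.0, -2.7]
gripper_width: 0.0348
grasp_force: 61.0
```

Call:
{"name": "arm_command", "arguments": {"targets": [{"translation": [8, 35, 0], "yaw": 0}, {"translation": [16, 70, 0], "yaw": 0}, {"translation": [24, 105, 0], "yaw": 0}, {"translation": [28, 135, -10], "yaw": 0}, {"translation": [28, 149, -40], "yaw": 0}, {"translation": [28, 149, -75], "yaw": 0}, {"translation": [28, 149, -95], "yaw": 0}, {"translation": [28, 149, -105], "yaw": 0}, {"translation": [28, 149, -110], "yaw": 0}, {"translation": [28, 149, -110], "yaw": 0}]}}

```text
time: 7.98
position: [0.4547, 0.042, 0.049]
tcp_rot: [-0.001, 0.692, 0.722, -0.001]
ft_force: [0.3, 0.7, -3.9]
gripper_width: 0.0349
grasp_force: 60.9
```

```bash
python3 - <<'E'
from h import *
np.set_printoptions(precision=4,suppress=True)
cam('wrist');p=cam('wrist');save(p,'w4.png')
import pickle;pickle.dump(p,open('w4.pkl','wb'))
o=arm.get_obs();print(o['position'],o['tcp_rot'],o['time'],o['ft_force'],o['gripper_width'])
E
```

```text
[0.4562 0.0418 0.0505] [0.0001 0.6917 0.7222 0.0001] 8.0833 [-0.2708 -0.2531 -3.254 ] 0.034353621143783535
```

View pics/w4.png

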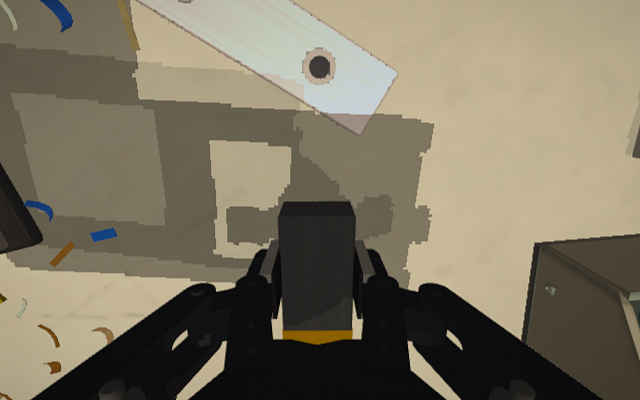

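The view shows the bar's rear top edge at row ~215, columns 283–354, and the bar sitting straight between the pads. I'll lower it and trim the yaw.

Call:
{"name": "arm_command", "arguments": {"targets": [{"translation": [6, 0, -4], "yaw": -0.04}, {"translation": [6, 0, -8], "yaw": -0.04}, {"translation": [6, 0, -12], "yaw": -0.04}, {"translation": [6, 0, -15], "yaw": -0.04}, {"translation": [6, 0, -18], "yaw": -0.04}, {"translation": [6, 0, -18], "yaw": -0.04}, {"translation": [6, -6, -18], "yaw": -0.04}, {"translation": [6, -12, -18], "yaw": -0.04}, {"translation": [6, -18, -18], "yaw": -0.04}, {"translation": [6, -18, -18], "yaw": -0.04}]}}

```text
time: 8.92
position: [0.4621, 0.0228, 0.0324]
tcp_rot: [0.0, 0.706, 0.708, 0.0]
ft_force: [-0.1, 0.7, -2.8]
gripper_width: 0.0348
grasp_force: 61.0
```

```bash
python3 - <<'E'
from h import *
import pickle
np.set_printoptions(precision=4,suppress=True)
q=pickle.load(open('w4.pkl','rb'))
print('rear top edge',atz(q,283,215,.0535),atz(q,354,215,.0535),'band',atz(q,318,331,.0535))
s=cam('side');save(s,'s1.png');print(arm.get_obs()['position'],arm.get_obs()['tcp_rot'],arm.get_obs()['ft_force'])
y=arm.get_obs()['position'][1]
for nm,yy,z in(('rear top',y+.030,.036),('front top',y-.110,.036),('front bot',y-.110,.012)):print(nm,proj(s,[.4435,yy,z]))
a=s['color'][170:230,240:330];cv2.imwrite('pics/s1c.png',cv2.resize(a,None,fx=8,fy=8,interpolation=cv2.INTER_CUBIC)[:,:,::-1])
E
```

```text
rear top edge [0.4399 0.0713 0.0535] [0.4723 0.0727 0.0535] band [0.4587 0.0075 0.0535]
[0.4621 0.0232 0.0324] [0.0002 0.7063 0.7079 0.0002] [ 0.0299 -0.3293 -2.9532]
rear top [265.271  182.5183]
front top [276.8299 207.6605]
front bot [277.1787 212.9601]
```

View pics/s1c.png

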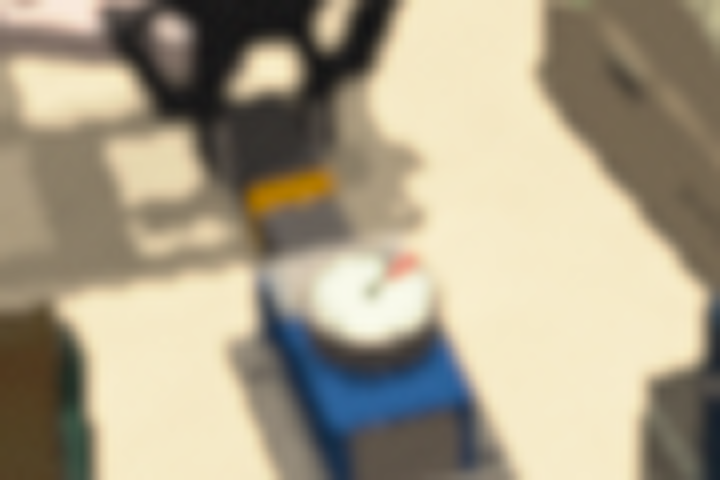

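The side crop shows the bar entering in line with the gauge, with the band at (290,190) and its front end at the doorway roof. I'll push it in.

Call:
{"name": "arm_command", "arguments": {"targets": [{"translation": [0, -8, 0], "yaw": 0}, {"translation": [0, -16, 0], "yaw": 0}, {"translation": [0, -24, 0], "yaw": 0}, {"translation": [0, -32, 0], "yaw": 0}, {"translation": [0, -40, 0], "yaw": 0}, {"translation": [0, -48, 0], "yaw": 0}, {"translation": [0, -56, 0], "yaw": 0}, {"translation": [0, -63, 0], "yaw": 0}, {"translation": [0, -69, 0], "yaw": 0}, {"translation": [0, -69, 0], "yaw": 0}]}}

```text
time: 9.8
position: [0.4615, -0.0466, 0.0321]
tcp_rot: [0.0, 0.706, 0.708, -0.001]
ft_force: [-1.3, -2.4, -7.4]
gripper_width: 0.0347
grasp_force: 60.5
```

Call:
{"name": "arm_command", "arguments": {"targets": [{"translation": [0, -1, 0], "yaw": 0}, {"translation": [0, -2, 0], "yaw": 0}, {"translation": [0, -3, 0], "yaw": 0}, {"translation": [0, -4, 0], "yaw": 0}, {"translation": [0, -5, 0], "yaw": 0}, {"translation": [0, -6, 0], "yaw": 0}, {"translation": [0, -6, 0], "yaw": 0}, {"translation": [0, -6, 0], "yaw": 0}, {"translation": [0, -6, 0], "yaw": 0}, {"translation": [0, -6, 0], "yaw": 0}]}}

```text
time: 10.63
position: [0.4618, -0.0501, 0.0322]
tcp_rot: [-0.001, 0.706, 0.708, 0.0]
ft_force: [1.1, 7.8, -7.1]
gripper_width: 0.0349
grasp_force: 60.5
```

Call:
{"name": "arm_command", "arguments": {"targets": [{"translation": [0, -1, 0], "yaw": 0}, {"translation": [0, -2, 0], "yaw": 0}, {"translation": [0, -3, 0], "yaw": 0}, {"translation": [0, -4, 0], "yaw": 0}, {"translation": [0, -5, 0], "yaw": 0}, {"translation": [0, -5, 0], "yaw": 0}, {"translation": [0, -5, 0], "yaw": 0}, {"translation": [0, -5, 0], "yaw": 0}, {"translation": [0, -5, 0], "yaw": 0}, {"translation": [0, -5, 0], "yaw": 0}]}}

```text
time: 11.47
position: [0.462, -0.0504, 0.0323]
tcp_rot: [-0.003, 0.707, 0.707, 0.003]
ft_force: [4.2, 30.5, -4.6]
gripper_width: 0.0351
grasp_force: 60.8
```

Call:
{"name": "arm_command", "arguments": {"targets": [{"translation": [0, 2, -1], "yaw": 0}, {"translation": [0, 5, -1], "yaw": 0}, {"translation": [0, 6, -1], "yaw": 0}, {"translation": [0, 6, -1], "yaw": 0}, {"translation": [0, 6, -1], "yaw": 0}, {"translation": [0, 6, -1], "yaw": 0}, {"translation": [0, 6, -1], "yaw": 0}, {"translation": [0, 6, -1], "yaw": 0}, {"translation": [0, 6, -1], "yaw": 0}, {"translation": [0, 6, -1], "yaw": 0}]}}

```text
time: 12.3
position: [0.4619, -0.05, 0.0313]
tcp_rot: [-0.0, 0.706, 0.708, 0.0]
ft_force: [-1.1, 5.5, -3.0]
gripper_width: 0.0346
grasp_force: 60.9
```

Call:
{"name": "arm_command", "arguments": {"targets": [{"translation": [0, 0, 0], "yaw": 0}, {"translation": [0, 0, 0], "yaw": 0}, {"translation": [0, 0, 0], "yaw": 0}, {"translation": [0, 0, 0], "yaw": 0}, {"translation": [0, 0, 0], "yaw": 0}, {"translation": [0, 0, 0], "yaw": 0}, {"translation": [0, 0, 30], "yaw": 0}, {"translation": [0, 0, 70], "yaw": 0}, {"translation": [0, -30, 110], "yaw": 0}, {"translation": [0, -70, 120], "yaw": 0}], "hand": 100}}

```text
time: 13.13
position: [0.4636, -0.113, 0.1531]
tcp_rot: [0.002, 0.704, 0.71, 0.002]
ft_force: [1.8, -0.0, 0.0]
gripper_width: 0.0852
grasp_force: 0.0
```

Call:
{"name": "arm_command", "arguments": {"targets": [{"translation": [0, -20, 0], "yaw": 0}, {"translation": [0, -22, 0], "yaw": 0}, {"translation": [0, -22, 0], "yaw": 0}, {"translation": [0, -22, 0], "yaw": 0}, {"translation": [0, -22, 0], "yaw": 0}, {"translation": [0, -22, 0], "yaw": 0}, {"translation": [0, -22, 0], "yaw": 0}, {"translation": [0, -22, 0], "yaw": 0}, {"translation": [0, -22, 0], "yaw": 0}, {"translation": [0, -22, 0], "yaw": 0}]}}

```text
time: 13.97
position: [0.4619, -0.1358, 0.149]
tcp_rot: [-0.0, 0.706, 0.709, -0.0]
ft_force: [-0.2, -0.2, 0.1]
gripper_width: 0.0856
grasp_force: 0.0
```

```bash
python3 - <<'E'
from h import *
import pickle
np.set_printoptions(precision=4,suppress=True)
p=cam('wrist');save(p,'w5.png');pickle.dump(p,open('w5.pkl','wb'))
o=arm.get_obs();print(o['position'],o['tcp_rot'],o['time'],o['gripper_width'])
u,v=proj(p,[.462,-.142,.08]);print(u,v,[proj(p,[.462+a,-.142+b,.08]) for a,b in((.027,0),(0,.027))])
u,v=int(u),int(v);a=p['color'][v-90:v+60,u-70:u+70]
print(u-70,v-90);cv2.imwrite('pics/w5c.png',cv2.resize(a,None,fx=4,fy=4,interpolation=cv2.INTER_CUBIC)[:,:,::-1])
E
```

```text
[ 0.4619 -0.1359  0.149 ] [-0.0001  0.7057  0.7085 -0.    ] 14.0167 0.08583390555854986
315.41120681366124 227.52953667313858 [array([352.1121, 227.6706]), array([315.5159, 192.155 ])]
245 137
```

View pics/w5c.png

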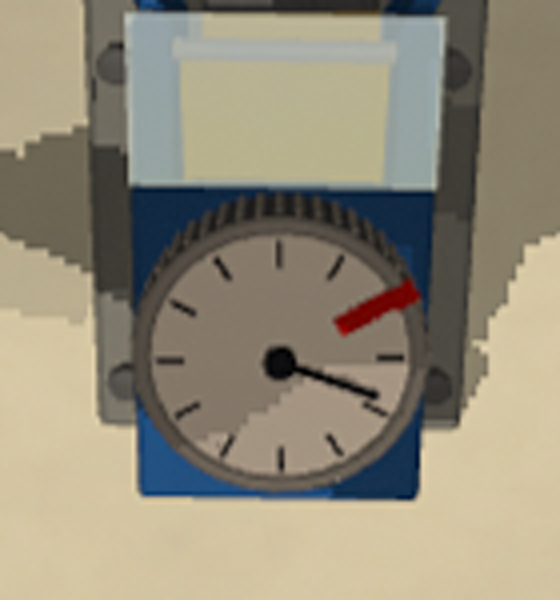

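The crop shows the flap lying open under the clear roof. The dial centre is at (280,363), the needle tip at (377,396), and the mark runs from (340,327) to (418,291). I'll compute the angle between them.

```bash
cat >> h.py <<'E'
def dial(p,D0):
    c=p['color'].astype(int);r,g,b=c[...,0],c[...,1],c[...,2]
    v,u=np.nonzero((r>110)&(g<70)&(b<70))
    W=np.array([atz(p,x,y,.08)[:2] for x,y in zip(u,v)]);W=W[np.linalg.norm(W-D0,axis=1)<.032]
    v,u=np.nonzero(c.max(2)<60)
    N=np.array([atz(p,x,y,.08)[:2] for x,y in zip(u,v)]);N=N[np.linalg.norm(N-D0,axis=1)<.021]
    H=N[np.linalg.norm(N-D0,axis=1)<.006].mean(0)
    H=N[np.linalg.norm(N-H,axis=1)<.0035].mean(0); T=N[(np.linalg.norm(N-H,axis=1)>.007)&(np.linalg.norm(N-H,axis=1)<.019)]
    # drop tick marks: keep within 12 deg of median
    f=lambda V:np.degrees(np.arctan2(*(V-H).T[::-1]))
    t=f(T);t=t[abs(t-np.median(t))<15];m=f(W)
    print('hub',H,'needle',t.mean(),t.std(),len(t),'mark',m.mean(),m.std(),len(m),'turn ccw rad',np.radians(t.mean()-m.mean()))
E
python3 - <<'E'
from h import *
import pickle
p=pickle.load(open('w5.pkl','rb'));dial(p,np.array([.462,-.142]))
print(atz(p,245+280/4,137+360/4,.08), atz(p,245+280/4,137+363/4,.08),atz(p,245+377/4,137+396/4,.08))
E
```

```text
hub [ 0.46142497 -0.14195327] needle -19.943203635070926 2.4971510684261826 28 mark 32.32923427859996 3.618221830071567 78 turn ccw rad -0.9123261496378724
[ 0.46169655 -0.1415816   0.08      ] [ 0.46169793 -0.14217611  0.08      ] [ 0.47971838 -0.1487063   0.08      ]
```

Call:
{"name": "arm_command", "arguments": {"targets": [{"translation": [0, -6, -20], "yaw": 0}, {"translation": [0, -6, -45], "yaw": 0}, {"translation": [0, -6, -60], "yaw": 0}, {"translation": [0, -6, -68], "yaw": 0}, {"translation": [0, -6, -74], "yaw": 0}, {"translation": [0, -6, -74], "yaw": 0}, {"translation": [0, -6, -74], "yaw": 0}, {"translation": [0, -6, -74], "yaw": 0}, {"translation": [0, -6, -74], "yaw": 0}, {"translation": [0, -6, -74], "yaw": 0}]}}

```text
time: 14.85
position: [0.4625, -0.1423, 0.0759]
tcp_rot: [0.001, 0.706, 0.708, 0.0]
ft_force: [-0.5, -0.3, -0.5]
gripper_width: 0.0851
grasp_force: 0.0
```

Call:
{"name": "arm_command", "arguments": {"targets": [{"translation": [0, 0, 0], "yaw": 0}, {"translation": [0, 0, 0], "yaw": 0}, {"translation": [0, 0, 0], "yaw": 0}, {"translation": [0, 0, 0], "yaw": 0}, {"translation": [0, 0, 0], "yaw": 0}, {"translation": [0, 0, 0], "yaw": 0}, {"translation": [0, 0, 0], "yaw": 0}, {"translation": [0, 0, 0], "yaw": 0}, {"translation": [0, 0, 0], "yaw": 0}, {"translation": [0, 0, 0], "yaw": 0}], "hand": 0}}

```text
time: 15.68
position: [0.4605, -0.142, 0.0757]
tcp_rot: [-0.001, 0.706, 0.709, -0.001]
ft_force: [-4.0, -0.7, 9.2]
gripper_width: 0.0517
grasp_force: 61.1
```

Call:
{"name": "arm_command", "arguments": {"targets": [{"translation": [0, 0, 0], "yaw": -0.11}, {"translation": [0, 0, 0], "yaw": -0.22}, {"translation": [0, 0, 0], "yaw": -0.33}, {"translation": [0, 0, 0], "yaw": -0.44}, {"translation": [0, 0, 0], "yaw": -0.55}, {"translation": [0, 0, 0], "yaw": -0.66}, {"translation": [0, 0, 0], "yaw": -0.77}, {"translation": [0, 0, 0], "yaw": -0.88}, {"translation": [0, 0, 0], "yaw": -0.89}, {"translation": [0, 0, 0], "yaw": -0.89}]}}

```text
time: 16.52
position: [0.4593, -0.1415, 0.0757]
tcp_rot: [-0.001, 0.942, 0.335, -0.002]
ft_force: [-6.1, 0.0, 11.8]
gripper_width: 0.0519
grasp_force: 61.3
```

Call:
{"name": "arm_command", "arguments": {"targets": [{"translation": [0, 0, 0], "yaw": 0}, {"translation": [0, 0, 0], "yaw": 0}, {"translation": [0, 0, 0], "yaw": 0}, {"translation": [0, 0, 0], "yaw": 0}, {"translation": [0, 0, 0], "yaw": 0}, {"translation": [0, 0, 20], "yaw": 0}, {"translation": [0, 0, 45], "yaw": 0}, {"translation": [0, 3, 74], "yaw": 0}, {"translation": [0, 6, 74], "yaw": 0}, {"translation": [0, 6, 74], "yaw": 0}], "hand": 100}}

```text
time: 17.35
position: [0.4633, -0.1362, 0.1506]
tcp_rot: [0.001, 0.942, 0.336, 0.002]
ft_force: [0.4, -0.2, -0.7]
gripper_width: 0.0856
grasp_force: 0.0
```

```bash
python3 - <<'E'
from h import *
import pickle
np.set_printoptions(precision=4,suppress=True)
cam('wrist');p=cam('wrist');save(p,'w6.png');pickle.dump(p,open('w6.pkl','wb'))
o=arm.get_obs();print(o['position'],o['tcp_rot'],o['time'],o['gripper_width'])
dial(p,np.array([.4615,-.142]))
u,v=map(int,proj(p,[.462,-.142,.08]));a=p['color'][v-60:v+60,u-60:u+60]
print(u-60,v-60);cv2.imwrite('pics/w6c.png',cv2.resize(a,None,fx=5,fy=5,interpolation=cv2.INTER_CUBIC)[:,:,::-1])
E
```

```text
[ 0.4614 -0.1358  0.1486] [-0.0002  0.942   0.3357 -0.0003] 17.45 0.08551345818622075
hub [ 0.4606 -0.1414] needle -20.34150566771212 2.3584007178047846 35 mark -20.489281485865995 1.8301063529996855 18 turn ccw rad 0.002579174581613521
262 165
```

View pics/w6c.png

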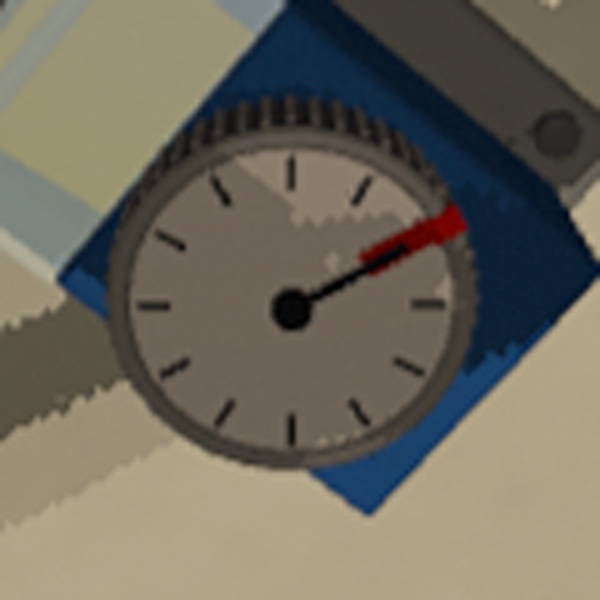

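The crop shows the needle lying on the red mark: hub (291,310), needle tip (405,249), outer end of the mark (460,218). They agree within ~1°. I'll re-grip the master.

Call:
{"name": "arm_command", "arguments": {"targets": [{"translation": [0, 20, 0], "yaw": 0.12}, {"translation": [0, 40, 0], "yaw": 0.24}, {"translation": [0, 60, 0], "yaw": 0.36}, {"translation": [0, 80, 0], "yaw": 0.48}, {"translation": [0, 92, 0], "yaw": 0.6}, {"translation": [0, 92, 0], "yaw": 0.72}, {"translation": [0, 92, -30], "yaw": 0.84}, {"translation": [0, 92, -70], "yaw": 0.89}, {"translation": [0, 92, -105], "yaw": 0.89}, {"translation": [0, 92, -119], "yaw": 0.89}]}}

```text
time: 18.28
position: [0.458, -0.0434, 0.0256]
tcp_rot: [-0.004, 0.706, 0.708, -0.002]
ft_force: [-0.6, 0.1, -0.6]
gripper_width: 0.0856
grasp_force: 0.0
```

Call:
{"name": "arm_command", "arguments": {"targets": [{"translation": [0, 0, 0], "yaw": 0}, {"translation": [0, 0, 0], "yaw": 0}, {"translation": [0, 0, 0], "yaw": 0}, {"translation": [0, 0, 0], "yaw": 0}, {"translation": [0, 0, 0], "yaw": 0}, {"translation": [0, 0, 0], "yaw": 0}, {"translation": [0, 0, 0], "yaw": 0}, {"translation": [0, 0, 0], "yaw": 0}, {"translation": [0, 0, 0], "yaw": 0}, {"translation": [0, 0, 0], "yaw": 0}], "hand": 0}}

```text
time: 19.12
position: [0.4627, -0.0443, 0.0314]
tcp_rot: [0.001, 0.706, 0.708, 0.001]
ft_force: [-1.8, -0.2, 7.6]
gripper_width: 0.0348
grasp_force: 61.3
```

Call:
{"name": "arm_command", "arguments": {"targets": [{"translation": [0, 6, 0], "yaw": 0}, {"translation": [0, 16, 0], "yaw": 0}, {"translation": [0, 28, 0], "yaw": 0}, {"translation": [0, 40, 0], "yaw": 0}, {"translation": [0, 54, 0], "yaw": 0}, {"translation": [0, 68, 0], "yaw": 0}, {"translation": [0, 82, 0], "yaw": 0}, {"translation": [0, 96, 0], "yaw": 0}, {"translation": [0, 106, 0], "yaw": 0}, {"translation": [0, 108, 5], "yaw": 0}]}}

```text
time: 19.95
position: [0.4616, 0.0651, 0.0351]
tcp_rot: [-0.0, 0.705, 0.709, 0.0]
ft_force: [-0.2, 0.3, -3.0]
gripper_width: 0.0352
grasp_force: 60.1
```

Call:
{"name": "arm_command", "arguments": {"targets": [{"translation": [0, 0, 35], "yaw": 0}, {"translation": [0, 0, 75], "yaw": 0}, {"translation": [0, 0, 110], "yaw": 0}, {"translation": [-10, -30, 125], "yaw": 0}, {"translation": [-25, -65, 125], "yaw": 0}, {"translation": [-40, -100, 125], "yaw": 0}, {"translation": [-55, -135, 125], "yaw": 0}, {"translation": [-70, -170, 125], "yaw": 0.1}, {"translation": [-85, -205, 125], "yaw": 0.2}, {"translation": [-95, -240, 125], "yaw": 0.3}]}}

```text
time: 20.78
position: [0.366, -0.1717, 0.16]
tcp_rot: [-0.001, 0.596, 0.803, 0.0]
ft_force: [1.3, -0.6, -2.4]
gripper_width: 0.0348
grasp_force: 61.9
```

Call:
{"name": "arm_command", "arguments": {"targets": [{"translation": [-3, -30, 0], "yaw": 0.11}, {"translation": [-6, -65, 0], "yaw": 0.22}, {"translation": [-9, -100, 0], "yaw": 0.33}, {"translation": [-10, -130, 0], "yaw": 0.44}, {"translation": [-10, -151, 0], "yaw": 0.55}, {"translation": [-10, -151, -30], "yaw": 0.57}, {"translation": [-10, -151, -60], "yaw": 0.57}, {"translation": [-10, -151, -80], "yaw": 0.57}, {"translation": [-10, -151, -90], "yaw": 0.57}, {"translation": [-10, -151, -90], "yaw": 0.57}]}}

```text
time: 21.62
position: [0.3563, -0.3203, 0.0676]
tcp_rot: [-0.003, 0.348, 0.937, 0.002]
ft_force: [0.2, 0.5, -2.9]
gripper_width: 0.0349
grasp_force: 61.8
```

```bash
python3 - <<'E'
from h import *
import pickle
np.set_printoptions(precision=4,suppress=True)
cam('wrist');p=cam('wrist');save(p,'w7.png');pickle.dump(p,open('w7.pkl','wb'))
o=arm.get_obs();print(o['position'],o['tcp_rot'],o['time'],2*np.degrees(np.arctan2(o['tcp_rot'][2],o['tcp_rot'][1])))
# green pad pixels -> z=.010
h=cv2.cvtColor(p['color'],cv2.COLOR_RGB2HSV)
m=((h[...,0]>45)&(h[...,0]<85)&(h[...,1]>90)&(h[...,2]>30)).astype('uint8')
n,l,st,c=cv2.connectedComponentsWithStats(m)
for i in np.argsort(-st[1:,4])[:4]+1: print(st[i],c[i])
d=np.array([np.cos(np.radians(-40.2)),np.sin(np.radians(-40.2))]);nn=np.array([-d[1],d[0]]);c=np.array([.391,-.3557])
print([proj(p,[*(c+a*.09*d+b*.038*nn),.01]).round() for a,b in((-1,-1),(-1,1),(1,1),(1,-1))])
E
```

```text
[ 0.3581 -0.3219  0.0699] [-0.0007  0.3482  0.9374  0.0005] 21.7167 139.23946013964272
[ 256    0  225  139 8901] [324.1041  67.3279]
[ 260  174   97   75 4051] [304.3974 196.7608]
[437   0 172  86 946] [529.7072  40.6078]
[271 300  12  40 292] [277.4418 324.6199]
[array([249., 165.]), array([366., 163.]), array([357., 378.]), array([266., 379.])]
```

Call:
{"name": "arm_command", "arguments": {"targets": [{"translation": [-2, -4, -8], "yaw": 0.01}, {"translation": [-2, -4, -18], "yaw": 0.01}, {"translation": [-2, -4, -26], "yaw": 0.01}, {"translation": [-2, -4, -32], "yaw": 0.01}, {"translation": [-2, -4, -36], "yaw": 0.01}, {"translation": [-2, -4, -38], "yaw": 0.01}, {"translation": [-2, -4, -38], "yaw": 0.01}, {"translation": [-2, -4, -38], "yaw": 0.01}, {"translation": [-2, -4, -38], "yaw": 0.01}, {"translation": [-2, -4, -38], "yaw": 0.01}]}}

```text
time: 22.55
position: [0.3568, -0.3265, 0.0324]
tcp_rot: [0.0, 0.343, 0.939, -0.0]
ft_force: [0.1, 0.4, -3.2]
gripper_width: 0.0351
grasp_force: 61.9
```

Call:
{"name": "arm_command", "arguments": {"targets": [{"translation": [0, 0, 0], "yaw": 0}, {"translation": [0, 0, 0], "yaw": 0}, {"translation": [0, 0, 0], "yaw": 0}, {"translation": [0, 0, 0], "yaw": 0}, {"translation": [0, 0, 0], "yaw": 0}, {"translation": [0, 0, 0], "yaw": 0}, {"translation": [0, 0, 25], "yaw": 0}, {"translation": [0, 0, 65], "yaw": 0}, {"translation": [0, 0, 105], "yaw": 0}, {"translation": [0, 0, 145], "yaw": 0}], "hand": 100}}

```text
time: 23.38
position: [0.3561, -0.3257, 0.1784]
tcp_rot: [-0.001, 0.343, 0.939, 0.0]
ft_force: [1.4, -1.3, -0.1]
gripper_width: 0.0856
grasp_force: 0.0
```

Call:
{"name": "arm_command", "arguments": {"targets": [{"translation": [0, 0, 20], "yaw": 0}, {"translation": [0, 0, 20], "yaw": 0}, {"translation": [0, 0, 20], "yaw": 0}, {"translation": [0, 0, 20], "yaw": 0}, {"translation": [0, 0, 20], "yaw": 0}, {"translation": [0, 0, 20], "yaw": 0}, {"translation": [0, 0, 20], "yaw": 0}, {"translation": [0, 0, 20], "yaw": 0}, {"translation": [0, 0, 20], "yaw": 0}, {"translation": [0, 0, 20], "yaw": 0}]}}

```text
time: 24.22
position: [0.3565, -0.3262, 0.1967]
tcp_rot: [-0.0, 0.343, 0.939, 0.0]
ft_force: [0.0, 0.2, 0.0]
gripper_width: 0.0854
grasp_force: 0.0
```

```bash
python3 - <<'E'
from h import *
import pickle
np.set_printoptions(precision=4,suppress=True)
p=cam('wrist');save(p,'w8.png');pickle.dump(p,open('w8.pkl','wb'))
o=arm.get_obs();print(o['position'],o['tcp_rot'],o['time'])
h=cv2.cvtColor(p['color'],cv2.COLOR_RGB2HSV)
# rectify on z plane: warp around rest, segment green hull and dark bar+band
def fit(mask,z,name):
    n,l,st,c=cv2.connectedComponentsWithStats(mask.astype('uint8'))
    best=min((i for i in range(1,n) if st[i,4]>60),key=lambda i:np.linalg.norm(c[i]-proj(p,[.391,-.3557,z]))*1-st[i,4]*.02)
    v,u=np.nonzero(l==best);W=np.array([atz(p,x,y,z)[:2] for x,y in zip(u,v)]).astype('float32')
    r=cv2.minAreaRect(W*1000);print(name,st[best],np.round(r[0],1),np.round(r[1],1),round(r[2],1),'corner px ext');return W
fit((h[...,0]>45)&(h[...,0]<85)&(h[...,1]>90)&(h[...,2]>30),.01,'pad')
fit((h[...,0]>20)&(h[...,0]<30)&(h[...,1]>150)&(h[...,2]>90),.034,'band')
fit((h[...,1]<70)&(h[...,2]<90),.034,'bar')
E
```

```text
[ 0.3566 -0.3263  0.1969] [-0.0002  0.3434  0.9392  0.0001] 24.2667
pad [ 287  147   59  136 3368] [ 391.6 -355.7] [ 63.8 167.3] 50.0 corner px ext
band [300 223  34  13 364] [ 393.5 -356.5] [36.1 14.1] 49.8 corner px ext
bar [   10   250   614   150 40276] [ 496.6 -443.9] [819.1 220.1] 49.9 corner px ext
```

Call:
{"name": "arm_command", "arguments": {"targets": [{"translation": [14, 35, 5], "yaw": 0}, {"translation": [28, 72, 5], "yaw": 0}, {"translation": [42, 109, 5], "yaw": 0}, {"translation": [56, 146, 5], "yaw": 0}, {"translation": [70, 183, 5], "yaw": 0.05}, {"translation": [84, 220, 5], "yaw": 0.1}, {"translation": [93, 258, 5], "yaw": 0.15}, {"translation": [93, 298, 5], "yaw": 0.19}, {"translation": [90, 338, 5], "yaw": 0.19}, {"translation": [80, 376, 5], "yaw": 0.19}]}}

```text
time: 25.1
position: [0.4381, 0.0518, 0.2025]
tcp_rot: [0.001, 0.253, 0.968, 0.0]
ft_force: [0.5, 0.9, 0.1]
gripper_width: 0.0856
grasp_force: 0.0
```

Call:
{"name": "arm_command", "arguments": {"targets": [{"translation": [-16, 37, 0], "yaw": 0}, {"translation": [-32, 72, 0], "yaw": 0}, {"translation": [-45, 100, 0], "yaw": 0}, {"translation": [-53, 121, 0], "yaw": 0}, {"translation": [-53, 121, 0], "yaw": 0}, {"translation": [-53, 121, 0], "yaw": 0}, {"translation": [-53, 121, 0], "yaw": 0}, {"translation": [-53, 121, 0], "yaw": 0}, {"translation": [-53, 121, 0], "yaw": 0}, {"translation": [-53, 121, 0], "yaw": 0}]}}

```text
time: 25.93
position: [0.3841, 0.1698, 0.2021]
tcp_rot: [0.0, 0.254, 0.967, -0.0]
ft_force: [-0.4, -0.3, -0.7]
gripper_width: 0.0853
grasp_force: 0.0
```

```bash
python3 - <<'E'
from h import *
import pickle
np.set_printoptions(precision=4,suppress=True)
p=cam('wrist');save(p,'w9.png');pickle.dump(p,open('w9.pkl','wb'))
o=arm.get_obs();print(o['position'],o['tcp_rot'],o['time'],2*np.degrees(np.arctan2(o['tcp_rot'][2],o['tcp_rot'][1])))
h=cv2.cvtColor(p['color'],cv2.COLOR_RGB2HSV)
print('pred centre',proj(p,[.421,.151,.024]))
u,v=map(int,proj(p,[.421,.151,.024]))
print(h[v-75:v+76:15,u-35:u+36:7,1]);print(h[v-75:v+76:15,u-35:u+36:7,2])
print(arm.spot_in('spacer_bar',p))
E
```

```text
[0.384  0.1699 0.2021] [ 0.      0.2536  0.9673 -0.0001] 25.9833 150.61377115429113
pred centre [317.5143 218.285 ]
[[60 63 61 61 60 60 59 62 61 63 64]
 [60 65 61 26 30 28 42 45 60 61 60]
 [58 62 61 48 43 46 48 47 62 60 61]
 [58 62 61 58 46 23 49 44 60 61 59]
 [58 60 59 61 46 48 44 44 62 60 60]
 [61 61 61 64 48 45 49 48 60 58 61]
 [60 61 62 62 48 47 46 27 62 58 60]
 [59 59 61 60 22 45 32 46 62 61 61]
 [60 59 60 59 20 21 21 26 61 60 61]
 [59 60 61 61 61 59 60 61 63 59 59]
 [61 61 61 59 59 62 61 60 61 58 63]]
[[169 171 171 168 166 165 163 160 163  93  96]
 [194 166 172 179 188 193 164 113  93 118 120]
 [197 198 121 123 129 112 127 147 120 120 121]
 [123 123 122 105 140  22  57 145 123 122 121]
 [198 123 121 121 138 139 140 140 123 123 124]
 [191 195 196 123 138 137 140 138 123 123 122]
 [192 192 194 193 138 135 140 171 119 118 192]
 [191 190 193 194 201  85  24 134 186 192 191]
 [192 193 192 191 200 194 198 194 192 188 191]
 [190 190 192 193 192 190 191 193 191 190 187]
 [192 192 192 187 189 189 192 190 191 188 190]]
[{'box': [320.2, 212.9, 36.3, 119.9], 'conf': 0.86}]
```

Saturation separates the spacer (<54) from the bench (~60), so I'll segment on that.

```bash
python3 - <<'E'
from h import *
import pickle
np.set_printoptions(precision=4,suppress=True)
p=pickle.load(open('w9.pkl','rb'));h=cv2.cvtColor(p['color'],cv2.COLOR_RGB2HSV)
m=(h[...,1]<54).astype('uint8');R_=np.zeros_like(m);R_[130:300,270:370]=1;m&=R_
m=cv2.morphologyEx(m,cv2.MORPH_OPEN,np.ones((3,3),'uint8'));
n,l,st,c=cv2.connectedComponentsWithStats(m);i=1+np.argmax(st[1:,4]);print(st[i])
v,u=np.nonzero(l==i);W=np.array([atz(p,x,y,.024)[:2] for x,y in zip(u,v)]).astype('float32')
print(cv2.minAreaRect(W*1000))
for r in range(150,280,8):
    x=np.nonzero(l[r]==i)[0]; print(r,(x.min(),x.max()) if len(x) else None,end=' ')
# holes (dark)
d=((h[...,2]<40)&(R_>0)).astype('uint8');n,l,st,c=cv2.connectedComponentsWithStats(d)
for k in range(1,n):
    if st[k,4]>15: print('\nhole',c[k],st[k,4],atz(p,*c[k],.024))
t=cam('top');print('height of centre',tri([(p,320,213),(t,180+89/2.5,90+377/2.5)]))
E
```

```text
[ 303  154   34  120 3776]
((421.6095886230469, 153.96273803710938), (36.04050064086914, 143.02389526367188), 61.72468185424805)
150 None 158 (np.int64(303), np.int64(335)) 166 (np.int64(303), np.int64(335)) 174 (np.int64(303), np.int64(336)) 182 (np.int64(304), np.int64(335)) 190 (np.int64(304), np.int64(335)) 198 (np.int64(304), np.int64(336)) 206 (np.int64(305), np.int64(336)) 214 (np.int64(305), np.int64(335)) 222 (np.int64(305), np.int64(336)) 230 (np.int64(306), np.int64(336)) 238 (np.int64(306), np.int64(336)) 246 (np.int64(306), np.int64(336)) 254 (np.int64(307), np.int64(336)) 262 (np.int64(307), np.int64(336)) 270 (np.int64(307), np.int64(336)) 278 None 
hole [319.5745 188.8298] 47 [0.3921 0.1699 0.024 ]

hole [321.425 247.05 ] 40 [0.4545 0.1374 0.024 ]
height of centre [0.4213 0.1542 0.0099]
```

Call:
{"name": "arm_command", "arguments": {"targets": [{"translation": [0, 4, -40], "yaw": 0.02}, {"translation": [0, 4, -80], "yaw": 0.02}, {"translation": [0, 4, -118], "yaw": 0.02}, {"translation": [0, 4, -145], "yaw": 0.02}, {"translation": [0, 4, -162], "yaw": 0.02}, {"translation": [0, 4, -173], "yaw": 0.02}, {"translation": [0, 4, -180], "yaw": 0.02}, {"translation": [0, 4, -180], "yaw": 0.02}, {"translation": [0, 4, -180], "yaw": 0.02}, {"translation": [0, 4, -180], "yaw": 0.02}]}}

```text
time: 26.92
position: [0.3844, 0.1749, 0.0228]
tcp_rot: [0.001, 0.243, 0.97, 0.0]
ft_force: [-0.2, 0.4, 0.4]
gripper_width: 0.0854
grasp_force: 0.0
```

Call:
{"name": "arm_command", "arguments": {"targets": [{"translation": [0, 0, 0], "yaw": 0}, {"translation": [0, 0, 0], "yaw": 0}, {"translation": [0, 0, 0], "yaw": 0}, {"translation": [0, 0, 0], "yaw": 0}, {"translation": [0, 0, 0], "yaw": 0}, {"translation": [0, 0, 0], "yaw": 0}, {"translation": [0, 0, 0], "yaw": 0}, {"translation": [0, 0, 0], "yaw": 0}, {"translation": [0, 0, 0], "yaw": 0}, {"translation": [0, 0, 0], "yaw": 0}], "hand": 0}}

```text
time: 27.75
position: [0.3837, 0.1747, 0.0228]
tcp_rot: [0.0, 0.243, 0.97, 0.0]
ft_force: [-0.3, -1.2, 7.9]
gripper_width: 0.0347
grasp_force: 60.1
```

Call:
{"name": "arm_command", "arguments": {"targets": [{"translation": [0, 0, 20], "yaw": 0}, {"translation": [0, 0, 50], "yaw": -0.12}, {"translation": [10, -15, 70], "yaw": -0.24}, {"translation": [20, -30, 75], "yaw": -0.36}, {"translation": [30, -45, 75], "yaw": -0.48}, {"translation": [40, -60, 75], "yaw": -0.6}, {"translation": [50, -75, 75], "yaw": -0.72}, {"translation": [60, -90, 75], "yaw": -0.84}, {"translation": [70, -105, 75], "yaw": -0.96}, {"translation": [78, -120, 75], "yaw": -1.079}]}}

```text
time: 28.58
position: [0.4617, 0.0539, 0.0968]
tcp_rot: [-0.0, 0.709, 0.705, -0.0]
ft_force: [-0.5, 0.8, -3.9]
gripper_width: 0.0346
grasp_force: 61.2
```

Call:
{"name": "arm_command", "arguments": {"targets": [{"translation": [0, 0, -15], "yaw": 0}, {"translation": [0, 0, -30], "yaw": 0}, {"translation": [0, 0, -42], "yaw": 0}, {"translation": [0, 0, -50], "yaw": 0}, {"translation": [0, 0, -50], "yaw": 0}, {"translation": [0, 0, -50], "yaw": 0}, {"translation": [0, 0, -50], "yaw": 0}, {"translation": [0, 0, -50], "yaw": 0}, {"translation": [0, 0, -50], "yaw": 0}, {"translation": [0, 0, -50], "yaw": 0}]}}

```text
time: 29.42
position: [0.462, 0.0548, 0.0477]
tcp_rot: [0.0, 0.707, 0.707, 0.0]
ft_force: [-0.8, 0.4, -2.9]
gripper_width: 0.0348
grasp_force: 61.3
```

```bash
python3 - <<'E'
from h import *
np.set_printoptions(precision=4,suppress=True)
p=cam('wrist');save(p,'w10.png')
o=arm.get_obs();print(o['position'],o['tcp_rot'],o['time'],2*np.degrees(np.arctan2(o['tcp_rot'][2],o['tcp_rot'][1])))
x,y,z=o['position']
c=proj(p,[x,y+.027,z+.0015]);print('pred rear edge',c)
h=cv2.cvtColor(p['color'],cv2.COLOR_RGB2HSV);u=int(c[0])
print([(r,h[r,u-15,1],h[r,u-15,2],h[r,u+15,1],h[r,u+15,2]) for r in range(int(c[1])-30,int(c[1])+30,3)])
r=int(c[1])+15;print([(q,h[r,q,1],h[r,q,2]) for q in range(u-50,u+51,5)])
E
```

```text
[0.4619 0.0548 0.0476] [0.0004 0.7068 0.7074 0.0004] 29.4667 90.04802722535398
pred rear edge [314.3513 219.7227]
[(189, np.uint8(60), np.uint8(97), np.uint8(58), np.uint8(97)), (192, np.uint8(60), np.uint8(97), np.uint8(60), np.uint8(98)), (195, np.uint8(60), np.uint8(98), np.uint8(62), np.uint8(98)), (198, np.uint8(61), np.uint8(96), np.uint8(58), np.uint8(97)), (201, np.uint8(61), np.uint8(96), np.uint8(61), np.uint8(96)), (204, np.uint8(60), np.uint8(97), np.uint8(62), np.uint8(98)), (207, np.uint8(48), np.uint8(75), np.uint8(44), np.uint8(75)), (210, np.uint8(50), np.uint8(76), np.uint8(45), np.uint8(74)), (213, np.uint8(46), np.uint8(77), np.uint8(46), np.uint8(77)), (216, np.uint8(46), np.uint8(77), np.uint8(48), np.uint8(79)), (219, np.uint8(51), np.uint8(75), np.uint8(53), np.uint8(77)), (222, np.uint8(46), np.uint8(99), np.uint8(46), np.uint8(99)), (225, np.uint8(47), np.uint8(104), np.uint8(49), np.uint8(105)), (228, np.uint8(49), np.uint8(104), np.uint8(49), np.uint8(104)), (231, np.uint8(47), np.uint8(103), np.uint8(47), np.uint8(104)), (234, np.uint8(47), np.uint8(103),
[... 340 characters left out ...]
8(62), np.uint8(98)), (274, np.uint8(59), np.uint8(99)), (279, np.uint8(51), np.uint8(90)), (284, np.uint8(48), np.uint8(102)), (289, np.uint8(46), np.uint8(106)), (294, np.uint8(45), np.uint8(102)), (299, np.uint8(47), np.uint8(103)), (304, np.uint8(48), np.uint8(102)), (309, np.uint8(47), np.uint8(104)), (314, np.uint8(47), np.uint8(104)), (319, np.uint8(46), np.uint8(105)), (324, np.uint8(46), np.uint8(105)), (329, np.uint8(49), np.uint8(104)), (334, np.uint8(45), np.uint8(102)), (339, np.uint8(45), np.uint8(103)), (344, np.uint8(46), np.uint8(106)), (349, np.uint8(47), np.uint8(103)), (354, np.uint8(47), np.uint8(97)), (359, np.uint8(57), np.uint8(98)), (364, np.uint8(60), np.uint8(98))]
```

Call:
{"name": "arm_command", "arguments": {"targets": [{"translation": [0, 0, -6], "yaw": 0}, {"translation": [0, 0, -11], "yaw": 0}, {"translation": [0, 0, -14], "yaw": 0}, {"translation": [0, 0, -14], "yaw": 0}, {"translation": [0, -5, -14], "yaw": 0}, {"translation": [0, -12, -14], "yaw": 0}, {"translation": [0, -20, -14], "yaw": 0}, {"translation": [0, -27, -14], "yaw": 0}, {"translation": [0, -32, -14], "yaw": 0}, {"translation": [0, -32, -14], "yaw": 0}]}}

```text
time: 30.3
position: [0.4616, 0.0214, 0.0331]
tcp_rot: [0.0, 0.707, 0.707, -0.0]
ft_force: [-0.1, -0.4, -3.1]
gripper_width: 0.0346
grasp_force: 61.4
```

Call:
{"name": "arm_command", "arguments": {"targets": [{"translation": [0, -7, 0], "yaw": 0}, {"translation": [0, -15, 0], "yaw": 0}, {"translation": [0, -23, 0], "yaw": 0}, {"translation": [0, -31, 0], "yaw": 0}, {"translation": [0, -39, 0], "yaw": 0}, {"translation": [0, -47, 0], "yaw": 0}, {"translation": [0, -54, 0], "yaw": 0}, {"translation": [0, -60, 0], "yaw": 0}, {"translation": [0, -65, 0], "yaw": 0}, {"translation": [0, -65, 0], "yaw": 0}]}}

```text
time: 31.13
position: [0.4611, -0.0434, 0.033]
tcp_rot: [-0.0, 0.707, 0.707, -0.0]
ft_force: [-1.0, 1.2, -3.6]
gripper_width: 0.0346
grasp_force: 61.5
```

Call:
{"name": "arm_command", "arguments": {"targets": [{"translation": [0, -1, 0], "yaw": 0}, {"translation": [0, -2, 0], "yaw": 0}, {"translation": [0, -3, 0], "yaw": 0}, {"translation": [0, -4, 0], "yaw": 0}, {"translation": [0, -5, 0], "yaw": 0}, {"translation": [0, -6, 0], "yaw": 0}, {"translation": [0, -7, 0], "yaw": 0}, {"translation": [0, -8, 0], "yaw": 0}, {"translation": [0, -8, 0], "yaw": 0}, {"translation": [0, -8, 0], "yaw": 0}]}}

```text
time: 31.97
position: [0.4613, -0.0473, 0.033]
tcp_rot: [-0.002, 0.708, 0.706, 0.002]
ft_force: [2.0, 18.3, -1.3]
gripper_width: 0.0344
grasp_force: 61.6
```

Call:
{"name": "arm_command", "arguments": {"targets": [{"translation": [0, -1, 0], "yaw": 0}, {"translation": [0, -2, 0], "yaw": 0}, {"translation": [0, -3, 0], "yaw": 0}, {"translation": [0, -3, 0], "yaw": 0}, {"translation": [0, -3, 0], "yaw": 0}, {"translation": [0, -3, 0], "yaw": 0}, {"translation": [0, -3, 0], "yaw": 0}, {"translation": [0, -3, 0], "yaw": 0}, {"translation": [0, -3, 0], "yaw": 0}, {"translation": [0, -3, 0], "yaw": 0}]}}

```text
time: 32.8
position: [0.4613, -0.0475, 0.0331]
tcp_rot: [-0.003, 0.708, 0.706, 0.003]
ft_force: [4.5, 31.7, -0.2]
gripper_width: 0.0347
grasp_force: 61.7
```

Call:
{"name": "arm_command", "arguments": {"targets": [{"translation": [0, 2, 0], "yaw": 0}, {"translation": [0, 4, -1], "yaw": 0}, {"translation": [0, 5, -1], "yaw": 0}, {"translation": [0, 5, -1], "yaw": 0}, {"translation": [0, 5, -1], "yaw": 0}, {"translation": [0, 5, -1], "yaw": 0}, {"translation": [0, 5, -1], "yaw": 0}, {"translation": [0, 5, -1], "yaw": 0}, {"translation": [0, 5, -1], "yaw": 0}, {"translation": [0, 5, -1], "yaw": 0}]}}

```text
time: 33.63
position: [0.4613, -0.0472, 0.0328]
tcp_rot: [-0.001, 0.707, 0.707, 0.001]
ft_force: [-1.1, 9.2, 6.2]
gripper_width: 0.0347
grasp_force: 62.7
```

Call:
{"name": "arm_command", "arguments": {"targets": [{"translation": [0, 0, 0], "yaw": 0}, {"translation": [0, 0, 0], "yaw": 0}, {"translation": [0, 0, 0], "yaw": 0}, {"translation": [0, 0, 0], "yaw": 0}, {"translation": [0, 0, 0], "yaw": 0}, {"translation": [0, 0, 0], "yaw": 0}, {"translation": [0, 0, 30], "yaw": 0}, {"translation": [0, 0, 70], "yaw": 0}, {"translation": [0, -30, 110], "yaw": 0}, {"translation": [0, -70, 120], "yaw": 0}], "hand": 100}}

```text
time: 34.47
position: [0.4633, -0.1113, 0.1538]
tcp_rot: [0.002, 0.705, 0.709, 0.002]
ft_force: [2.0, 0.3, -0.5]
gripper_width: 0.0854
grasp_force: 0.0
```

Call:
{"name": "arm_command", "arguments": {"targets": [{"translation": [0, -20, 0], "yaw": -0.12}, {"translation": [0, -20, 0], "yaw": -0.24}, {"translation": [0, -20, 0], "yaw": -0.36}, {"translation": [0, -20, 0], "yaw": -0.48}, {"translation": [0, -20, 0], "yaw": -0.6}, {"translation": [0, -20, 0], "yaw": -0.72}, {"translation": [0, -20, 0], "yaw": -0.84}, {"translation": [0, -20, 0], "yaw": -0.89}, {"translation": [0, -20, 0], "yaw": -0.89}, {"translation": [0, -20, 0], "yaw": -0.89}]}}

```text
time: 35.3
position: [0.4615, -0.1324, 0.1498]
tcp_rot: [-0.0, 0.942, 0.335, -0.0]
ft_force: [0.5, -0.1, 0.1]
gripper_width: 0.0854
grasp_force: 0.0
```

```bash
python3 - <<'E'
from h import *
np.set_printoptions(precision=4,suppress=True)
cam('wrist');p=cam('wrist');save(p,'w11.png')
o=arm.get_obs();print(o['position'],o['tcp_rot'],o['time'],o['ft_force'])
dial(p,np.array([.461,-.142]))
# spacer rear: scan along gauge axis at z=.034
h=cv2.cvtColor(p['color'],cv2.COLOR_RGB2HSV)
for y in np.arange(-.08,.0,.004):
    u,v=proj(p,[.4535,y,.034]).astype(int); print(round(y,3),(u,v),h[v,u] if 0<=v<400 and 0<=u<640 else None)
t=cam('top')
for n in('spacer_bar','master_bar','rest'): print(n,[(b['box'],b['conf']) for b in arm.spot_in(n,t)[:2]])
print(proj(t,[.4615,-.0904,.034]))
E
```

```text
[ 0.4615 -0.1324  0.1498] [-0.      0.9423  0.3348 -0.0001] 35.4 [-0.5227  0.4379 -0.3786]
hub [ 0.4604 -0.1413] needle -20.11440047238018 2.4756097969387096 36 mark -20.480531181617494 1.8923017086288707 18 turn ccw rad 0.006390186368853151
-0.08 (np.int64(263), np.int64(171)) [ 11  50 174]
-0.076 (np.int64(259), np.int64(168)) [ 34  22 175]
-0.072 (np.int64(255), np.int64(165)) [ 30  21 173]
-0.068 (np.int64(251), np.int64(162)) [ 30  22 173]
-0.064 (np.int64(247), np.int64(159)) [ 16  37 173]
-0.06 (np.int64(243), np.int64(156)) [ 13  48 139]
-0.056 (np.int64(240), np.int64(153)) [16 47 82]
-0.052 (np.int64(236), np.int64(150)) [ 11  47 115]
-0.048 (np.int64(232), np.int64(147)) [ 11  47 119]
-0.044 (np.int64(228), np.int64(144)) [ 12  48 118]
-0.04 (np.int64(224), np.int64(141)) [ 12  48 118]
-0.036 (np.int64(220), np.int64(138)) [ 38  21 179]
-0.032 (np.int64(216), np.int64(135)) [ 38  22 175]
-0.028 (np.int64(212), np.int64(132)) [ 36  20 176]
-0.024 (np.int64(207), np.int64(128)) [ 39  20 176]
-0.02 (np.int64(203), np.int64(125)) [ 21  64 155]
-0.016 (np.int64(199), np.int64(122)) [ 21  62 173]
-0.012 (np.int64(195), np.int64(119)) [ 21  61 176]
-0.008 (np.int64(191), np.int64(116)) [ 21  60 173]
-0.004 (np.int64(186), np.int64(112)) [ 21  62 170]
spacer_bar [([290.1, 229.1, 23.0, 12.9], 0.54)]
master_bar [([405.2, 260.2, 44.7, 50.2], 0.93)]
rest [([407.8, 259.3, 62.0, 65.4], 0.74)]
[307.205  227.3948]
```

```bash
python3 -c "
from station import arm
print(arm.finish_job())"
```

```text
the job is handed in; nothing more can be done
None
```

I handed the job in at about 35 s of the 72 s allowed. The dial was zeroed on the master (mark and needle within about 1°), and the master lies back on the rest within about 2 mm of its middle. The spacer is fully home in the gauge with the needle still on the zero mark; I did not check by picture that the flap shut in between.

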